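Lay a coffee tray: cup, milk, spoon, and a cookie under its cloche

ROBOT

A 6-joint arm with a two-finger parallel gripper is mounted at the origin on a cart in front of the work surface, level with it; the furniture and walls round the work are solid. World frame = base frame: x ahead of the robot, y to its left, z up, the work surface at z = 0. Lengths are in m, angles in rad, forces in N, time in s.
With the tool pointing down it reaches from about 0.25 to 0.725 m from the base axis. Payload 4 kg.
Tool frame: the origin (TCP) lies midway between the tips of the shut fingers; the grasp point (between the pads) lies 19 mm behind it; z points along the fingers, y is the line along which they close (so a half turn about z gives the same grasp; the last joint's range is limited). The gripper opens to 85 mm and grips with 20 to 120 N. Pads are 22 mm wide; open, the fingers measure 114 mm over their backs; the gripper's body (76 mm by 85 mm) begins 54 mm behind the grasp point. The pads swing forward as they close: fully open they stand 13 mm farther back than shut.
Start: joints at [-1.298, 0.241, 0.005, 1.335, 0, 1.571], TCP at [0.135, -0.482, 0.231] pointing down, gripper open.
Joint ranges: [-2.72, 2.72], [-1.05, 1.87], [-1.09, 1.28], [-1.99, 2.15], [-1.42, 1.44], [-3.14, 3.14]. Speed limits (rad/s): [2.79, 2.79, 3.14, 3.14, 3.14, 3.14].

INTERFACE

Orientations are given as a 3x3 rotation matrix whose columns are the frame's x, y, z axes.
In Python, from cell import env gives the robot as it stands.
- The arm moves only by the tool arm_command, never from a script. Its argument "targets" is a list of rows, each a list of 7 numbers: the shift along the tool's x, y, z normalised to -1 to 1, where 1 is 40 mm, then the turn, a rotation vector about the tool's x, y, z normalised to -1 to 1, where 1 is 60 degrees, then the opening, from -1 (shut) to 1 (fully open). In form: [[dx, dy, dz, ax, ay, az, gripper], ...]. A call has 1 to 10 rows; each row shifts and turns the commanded pose from where the row before left it, along the tool's axes as they then stand; what a row does not reach is not made up. A row lasts 1/8 s, in which the tool goes at most 62.5 mm and 10.7 degrees, less where a joint would pass 70% of its speed; a pose out of reach is approached as far as the arm can. A call with a number of a shift or a turn outside -1 to 1 is refused whole. A call with a gripper value outside its range is refused whole. The fingers move at their own pace and stop on an object; "grip_force" is the grip in N (left out, the last holds). Time passes only in rows, so rows that do not move let the fingers close. It gives the time, the measured TCP pose, the force, the opening and the grip force at its end, in the units of the state.
- env.get_obs(): the state, without advancing time (a new reading comes with each control period).
- env.read_camera(name): name is "side" or "top" or "wrist"; returns a dict with "img" (384x512x3 uint8, red, green, blue), "fx", "fy", "cx", "cy" (pixels), "R" (3x3) and "t" (3): a world point X has camera coordinates R X + t. Camera axes: x right, y down, z forward; pixel columns grow to the right and rows downward; lengths in m; the calibration is good to about 2 mm. The wrist camera is an equidistant fisheye: a pixel r from the principal point sees the ray r / f radians off the axis. A picture is of the moment at which its call begins. There is no depth.
- env.close_job(): hands the job in; it is judged then, once.
The state is a dict: "time": time; "q": joint angles; "dq": joint speeds; "joint_torque": joint torques, N m; "position": TCP position; "eef_rot": TCP orientation; "force": force on the tool from outside, world axes, zero at the start; "wrist_torque": the same for the moment, N m; "width": opening from 0.0 (shut) to 1.0 (fully open); "finger_force": force on a finger pad.
Only numpy, scipy, OpenCV 4.12 (cv2) and the standard library are available. Lean on these libraries where they do the work, as an engineer would, in place of code of your own. Each camera call takes 0.05 s, during which the arm holds its last target. There are 200 camera calls.

TASK

Lay the serving tray for a guest. Put the cookie in the middle of the round wooden board and cover it with the glass cloche, sitting down inside the board's rim all round; stand the cup in the hollow of the saucer, stand the steel milk jug on the tray directly behind the saucer, and lay the teaspoon on the tray midway between the board and the saucer, pointing straight to the back with its bowl at the far end. Set the glass and china down gently, do not drop them, and leave the loaf cakes and croissants where they are.

Things in the scene. Friction and masses are not known exactly. Their poses are not given: they have to be found in the camera images.
- tray: Dark wooden serving tray, fixed, 236 (x) x 368 (y) x 18 mm high, walls 8 mm thick; brass handles at its short ends rise to 42 mm above its underside. Origin: centre of its underside, 10.5 mm above the counter's z = 0 (it lies across a sheet pan). The tray's floor is 8 mm above this origin. x points to its back (away from the robot), y to its left end.
- board: Round light-wood cake board, fixed on the tray in its left or right half; 133 mm across, 10.5 mm high. Inside a rim 4.5 mm wide is a flat floor, 124 mm across, 6 mm above the origin and 4.5 mm below the rim's top. Origin: centre of its underside, on the tray's floor. Axes as the tray's.
- saucer: White china saucer with a thin blue edge line, fixed on the tray in the other half; 110 mm across, 15 mm high; a flat hollow 55 mm across in its middle has its floor 5 mm above the origin, and a sloping rim round it. Origin: centre of its underside, on the tray's floor. Axes as the tray's: behind the saucer is its +x side.
- cookie: Loose chocolate chip cookie, the only cookie; round, 66 to 68 mm across, 14 mm thick, 40 g. Lies on the counter, right of the tray. Origin: centre of its underside. Its edge is upright only from 2 to 7 mm height and rounded above: grip it low, across any diameter, with the fingertips no more than 3 mm above what it lies on.
- cloche: Loose clear glass cloche, open underneath, 112 mm across, wall 3.5 mm, glass 60 mm high, 0.24 kg, upright (not the steel bell), with a wooden knob on top: 25 mm in diameter from 72 to 86 mm above the origin, top at 90 mm. Origin: centre of the rim's plane (underside). Starts on the counter or on a sheet pan whose floor is 2 mm above the counter.
- cup: Loose white china coffee cup with a blue edge line, empty, 56 mm high, 64 mm in diameter over its upper half, the foot 42 mm across, with a handle that reaches out to 53 mm from the axis on the +y side; 0.16 kg. Origin: centre of its foot's underside. Grip across x, clear of the handle, about 40 mm above the foot.
- jug: Loose small steel milk jug, empty, 62 mm high, 52 mm in diameter up to 30 mm height, 45 mm at the neck (48 mm height), with a dark handle reaching out to 45 mm from the axis on the +y side; 0.14 kg. Origin: centre of its underside. Grip across x, clear of the handle, 20 to 40 mm above its foot.
- spoon: Loose steel teaspoon lying flat, 132 mm long: bowl (39 x 28 mm) at the +x end, handle at the -x end. Origin: on its axis, on its underside, 65 mm from the bowl's tip. The flat handle, 10 mm wide and 4.5 mm thick, lies 1 to 9 mm above the underside, from 0 to 62 mm on the -x side; grip it across y, some 15 mm from the origin. Starts on the counter or the pan.
- loaf: Bystander, loose: small loaf cake with pink icing on a gold card, 134 x 93 x 66 mm, to the left behind the tray, the nearer of two. Origin: centre of its underside. Leave it.
- croissant: Bystander, loose: croissant 65 x 133 x 49 mm behind the tray, the nearer one of two. Origin: centre of its underside. Leave it.
Things that resemble listed ones, but are neither listed nor needed, are in the scene too. Leave any yellow look-alike of the cookie alone.

How it is judged:
At the end, for the whole second after the job is handed in: At rest: cookie flat on the board within 14 mm of its middle, cloche level on the board inside its rim, cup upright in the saucer within 11 mm, jug upright on the tray 76 to 140 mm behind the saucer and within 22 mm sideways, spoon flat between both, within 12 degrees and 35 mm, bowl to the back (linear speed of each of cookie, cloche, cup, jug, spoon below 0.02 m/s and horizontal distance between cookie and board below 0.014 m and z of cookie in the frame of board between 0.003 and 0.01 m and angle between each of cookie, spoon's own z axis and vertical below 0.1 rad and horizontal distance between cloche and board below 0.009 m and z of cloche in the frame of board between 0.003 and 0.009 m and angle between cloche's own z axis and vertical below 0.04 rad and horizontal distance between cup and saucer below 0.011 m and z of cup in the frame of saucer between 0.002 and 0.009 m and angle between each of cup, jug's own z axis and vertical below 0.07 rad and x of jug in the frame of saucer between 0.076 and 0.14 m and y of jug in the frame of saucer between -0.022 and 0.022 m and z of jug in the frame of tray between 0.005 and 0.012 m and horizontal distance between spoon and board between 0.07 and 0.155 m and horizontal distance between spoon and saucer between 0.065 and 0.15 m and x of spoon in the frame of saucer between -0.035 and 0.035 m and angle between the x axis of spoon and the x axis of saucer, either way round below 0.21 rad and z of spoon in the frame of tray between 0.005 and 0.012 m and ((y of board in the frame of saucer above 0 m and y of board in the frame of spoon above 0 m and y of saucer in the frame of spoon below 0 m) or (y of board in the frame of saucer below 0 m and y of board in the frame of spoon below 0 m and y of saucer in the frame of spoon above 0 m))); the robot touches nothing.
It fails at once if the cloche, the cup or the jug falls or is knocked flying (moves faster than 0.5 m/s while nothing holds it) ((linear speed of cloche above 0.5 m/s and contact force between each of the arm, the fingers and cloche below 0.05 N) or (linear speed of cup above 0.5 m/s and contact force between each of the arm, the fingers and cup below 0.05 N) or (linear speed of jug above 0.5 m/s and contact force between each of the arm, the fingers and jug below 0.05 N)).
It fails at once if the nearer loaf cake or the nearer croissant is pushed more than 20 mm (distance of any of loaf, croissant from where it was at the start of the episode above 0.02 m).
It also fails if it takes over 131 s, if anything falls off the work surface, if the arm or the gripper's body presses on something with over 40 N, if the wrist force passes 120 N, or if a joint passes its speed limit or range.

## Working session

There is one attempt and no reset: what is moved stays moved. The work goes in short steps, Python scripts to look and compute and a tool call to move; the robot and the scene stay as the last step left them, time stands still between calls to the robot, and variables do not carry over. Pictures are saved under pics/ and viewed, at most 14 in all, crops included, and the job is handed in when it is done.

Besides the shell and the picture viewer there is one more tool, called after "Request:" in YAML: its name, and indented under it one key for each argument. arm_command: Moves the arm, as the interface text tells. Scaled input: -1 to 1 covers 40 mm each way for a shift and 60 degrees each way for a turn. Its arguments: {"type":"object","properties":{"targets":{"type":"array","items":{"type":"array","items":{"type":"number"}}},"grip_force":{"type":"number"}},"required":["targets"]}

```bash
ls; mkdir -p pics; python3 - <<'E'
from cell import env
import cv2, numpy as np
o=env.get_obs(); print(o['time'],o['position'],o['eef_rot'],o['width'])
for n in ['top','side','wrist']:
    c=env.read_camera(n); cv2.imwrite(f'pics/{n}0.png',c['img'][:,:,::-1]); 
    np.savez(f'{n}0.npz',**c)
    print(n,c['fx'],c['fy'],c['cx'],c['cy'],np.round(-np.array(c['R']).T@c['t'],3),np.round(c['R'],3).tolist())
a=cv2.imread('pics/top0.png'); cv2.imwrite('pics/top0b.png',cv2.resize(a,(800,600)))
a=cv2.imread('pics/side0.png'); cv2.imwrite('pics/side0b.png',cv2.resize(a,(800,600)))
E
```

```text
pics
0.0 [ 0.13454412 -0.48089194  0.23039665] [[ 9.63022949e-01  2.69418833e-01 -5.40737485e-04]
 [ 2.69419373e-01 -9.63020747e-01  2.05975412e-03]
 [ 3.41951356e-05 -2.12927564e-03 -9.99997733e-01]] 1.0026494634012146
top 367.7467676076284 367.7467676076284 255.26319897844692 191.0839349305725 [ 0.343 -0.064  1.49 ] [[-0.001, -1.0, -0.003], [-0.986, 0.001, -0.168], [0.168, 0.003, -0.986]]
side 453.7830222178027 453.7830222178027 250.60578353324303 190.14962592170437 [0.596 1.102 0.869] [[-1.0, 0.005, 0.013], [-0.008, 0.568, -0.823], [-0.011, -0.823, -0.568]]
wrist 297.3186396354542 297.3186396354542 252.18697085129605 192.1274987140842 [ 0.204 -0.462  0.374] [[0.269, -0.963, -0.002], [-0.922, -0.258, 0.288], [-0.278, -0.075, -0.958]]
```

View pics/top0b.png

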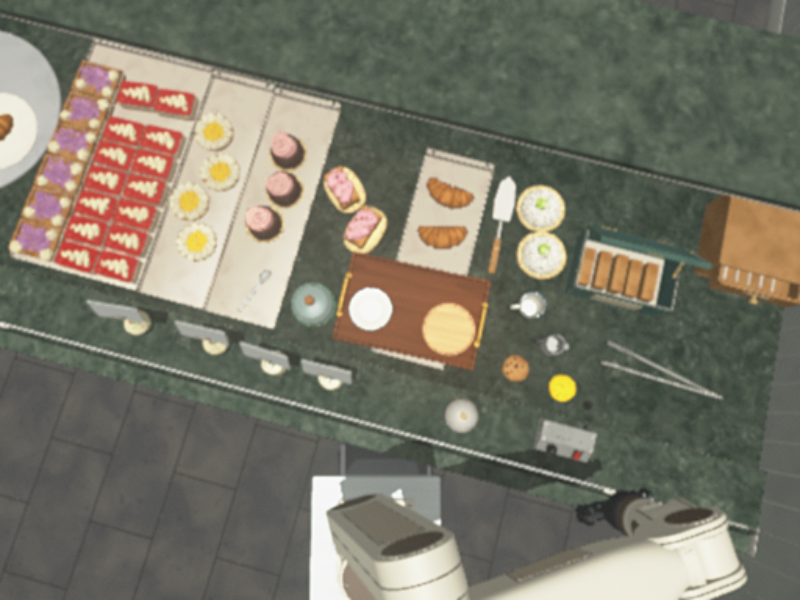

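View pics/side0b.png

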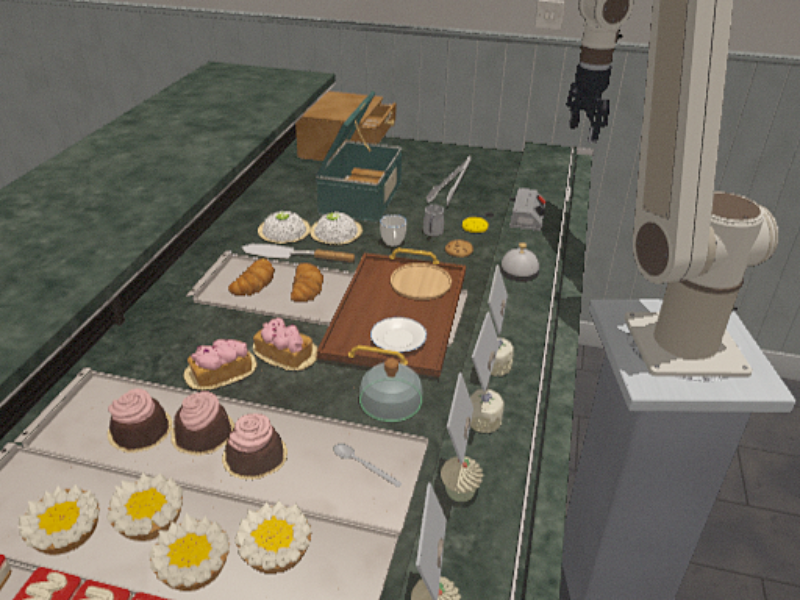

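Top view (800x600 pixels): tray turned about 10°, saucer (371,309), board (449,329), glass cloche with its knob (310,300), cookie (515,368), cup (530,305), jug (553,344), and spoon on the pan (255,290). The side view shows the same things: cloche knob (391,368), cup (393,230), jug (433,219), cookie (459,247), spoon (367,464).

```bash
cat > h.py <<'E'
import numpy as np, cv2
def ray(c,u,v):
    x=(u-c['cx']);y=(v-c['cy']);f=float(c['fx'])
    if c.get('fish'):
        r=np.hypot(x,y);th=r/f;d=np.array([x/r*np.sin(th),y/r*np.sin(th),np.cos(th)]) if r>0 else np.array([0,0,1.])
    else: d=np.array([x/f,y/f,1.])
    R=np.array(c['R']);return -R.T@np.array(c['t']),R.T@(d/np.linalg.norm(d))
def plane(c,u,v,z):
    o,d=ray(c,u,v);return o+d*(z-o[2])/d[2]
def tri(rs):
    A=sum(np.eye(3)-np.outer(d,d) for o,d in rs);b=sum((np.eye(3)-np.outer(d,d))@o for o,d in rs)
    p=np.linalg.solve(A,b);return p,max(np.linalg.norm(np.cross(p-o,d)) for o,d in rs)
def proj(c,P):
    p=np.array(c['R'])@np.array(P)+np.array(c['t']);f=float(c['fx'])
    if c.get('fish'):
        r=np.hypot(p[0],p[1]);th=np.arctan2(r,p[2]);k=f*th/max(r,1e-9)
    else:k=f/p[2]
    return c['cx']+p[0]*k,c['cy']+p[1]*k
def cam(n,save=None):
    from cell import env
    c=dict(env.read_camera(n));c['fish']=n=='wrist'
    if save:cv2.imwrite(f'pics/{save}.png',c['img'][:,:,::-1]);np.savez(f'{save}.npz',**c)
    return c
def load(n):
    c=dict(np.load(n+'.npz'));c['img']=c['img'];c['fish']='wrist' in n or n.startswith('w');
    return c
def ortho(c,x0,x1,y0,y1,z,mm=1.0):
    """rectified view of plane z, only for looking: row = x down from x1, col = y down from y1"""
    xs=np.arange(x1,x0,-mm/1000);ys=np.arange(y1,y0,-mm/1000)
    X,Y=np.meshgrid(xs,ys,indexing='ij');P=np.stack([X,Y,np.full_like(X,z)],-1)@np.array(c['R']).T+np.array(c['t'])
    r=np.hypot(P[...,0],P[...,1]);f=float(c['fx'])
    k=f*np.arctan2(r,P[...,2])/r if c['fish'] else f/P[...,2]
    return cv2.remap(c['img'][:,:,::-1].copy(),(c['cx']+P[...,0]*k).astype(np.float32),(c['cy']+P[...,1]*k).astype(np.float32),cv2.INTER_CUBIC)
E
python3 - <<'E'
from h import *
t=load('top0');s=load('side0');k=512/800
T={'saucer':(371,309),'board':(449,329),'knob':(309,300),'bell':(461,413),'cookie':(515,368),'cup':(530,305),'jug':(553,344),'spoon':(255,290)}
S={'saucer':(399,335),'board':(420,281),'knob':(391,368),'bell':(522,247),'cookie':(459,247),'cup':(393,230),'jug':(433,219),'spoon':(367,464)}
for n in T:
    p,e=tri([ray(t,T[n][0]*k,T[n][1]*k),ray(s,S[n][0]*k,S[n][1]*k)]);print(n,np.round(p,3),round(e,4))
# tray corners (top z=.0285)
for uv in [(352,255),(492,280),(472,368),(335,340)]: print(np.round(plane(t,uv[0]*k,uv[1]*k,.0285),3))
# colour masks in top
hsv=cv2.cvtColor(t['img'],cv2.COLOR_RGB2HSV)
def blob(name,m,c,box):
    u0,v0,u1,v1=[int(x*k) for x in box];mm=np.zeros_like(m);mm[v0:v1,u0:u1]=m[v0:v1,u0:u1]
    n,l,st,ce=cv2.connectedComponentsWithStats(mm);i=1+np.argmax(st[1:,4]);(x,y),(w,h),a=cv2.minAreaRect(cv2.findContours((l==i).astype(np.uint8),0,1)[0][0]);print(name,st[i],ce[i].round(1),(x,y,w,h,a))
    return ce[i]
H,Sa,V=[hsv[...,i].astype(int) for i in range(3)]
c=blob('saucer',((Sa<60)&(V>130)).astype(np.uint8),t,(340,280,405,335));print(plane(t,*c,.033))
c=blob('board',((V>170)&(Sa>60)).astype(np.uint8),t,(415,295,480,362));print(plane(t,*c,.028))
c=blob('cookie',((H<20)&(Sa>90)&(V>90)).astype(np.uint8),t,(495,350,535,385));print(plane(t,*c,.01))
E
```

```text
saucer [0.566 0.012 0.027] 0.0003
board [ 0.516 -0.188  0.021] 0.0016
knob [0.582 0.165 0.073] 0.0007
bell [ 0.303 -0.207  0.098] 0.0018
cookie [ 0.416 -0.357  0.008] 0.0012
cup [ 0.575 -0.396  0.031] 0.0001
jug [ 0.475 -0.451  0.032] 0.0007
spoon [0.62  0.32  0.003] 0.0004
[0.708 0.063 0.028]
[ 0.641 -0.301  0.028]
[ 0.414 -0.244  0.028]
[0.485 0.104 0.028]
saucer [223 184  29  28 632] [236.7 197.4] (237.0, 197.5, 27.0, 28.0, 90.0)
[0.56603336 0.01513811 0.033     ]
board [270 193  37  35 953] [287.2 210.3] (287.2010192871094, 209.92266845703125, 34.1748046875, 35.03635787963867, 68.96248626708984)
[ 0.51429005 -0.18699022  0.028     ]
cookie [321 227  18  17 239] [329.5 235.3] (329.5, 235.0, 16.0, 17.0, 90.0)
[ 0.41566365 -0.35595928  0.01      ]
```

View pics/wrist0.png

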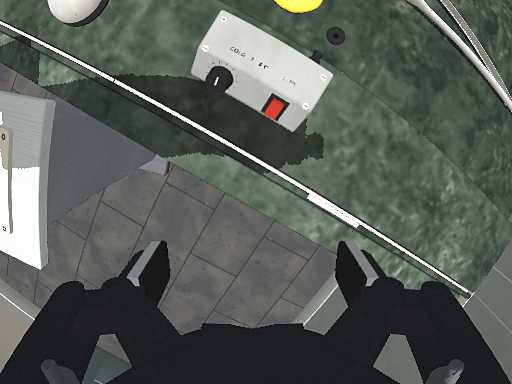

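Request:
arm_command:
  targets:
    - [0.95, -0.14, 0, 0, 0, 0, 1]
    - [0.95, -0.14, 0, 0, 0, 0, 1]
    - [0.95, -0.14, 0, 0, 0, 0, 1]
    - [0.95, -0.14, 0, 0, 0, 0, 1]
    - [0.95, -0.14, 0, 0, 0, 0, 1]
    - [0.95, -0.14, 0, 0, 0, 0, 1]
    - [0.95, -0.14, 0, 0, 0, 0, 1]
    - [0.95, -0.14, 0, 0, 0, 0, 1]
    - [0, 0, 0, 0, 0, 0, 1]
    - [0, 0, 0, 0, 0, 0, 1]
  grip_force: 40

```text
time: 1.4
position: [0.415, -0.3563, 0.2308]
eef_rot: [[0.963, 0.27, -0.001], [0.27, -0.963, 0.001], [-0.001, -0.001, -1.0]]
force: [-0.6, -0.5, 0.2]
width: 0.997
finger_force: 0.0
```

```bash
python3 -c "
from h import *
from cell import env
c=cam('wrist','w1');o=env.get_obs();print(o['position'],o['eef_rot'].round(3) if hasattr(o['eef_rot'],'round') else o['eef_rot'],o['q'],o['force'])
cv2.imwrite('pics/w1b.png',cv2.resize(c['img'][:,:,::-1],(800,600)))"
```

```text
[ 0.41463182 -0.35659728  0.2310002 ] [[ 0.963  0.269 -0.001]
 [ 0.269 -0.963  0.   ]
 [-0.001 -0.001 -1.   ]] [-7.10073434e-01  3.35110635e-01  1.33186446e-01  1.36986575e+00
 -3.90768631e-04  2.15928027e+00] [-0.45910529  0.8283074   0.64681872]
```

View pics/w1b.png

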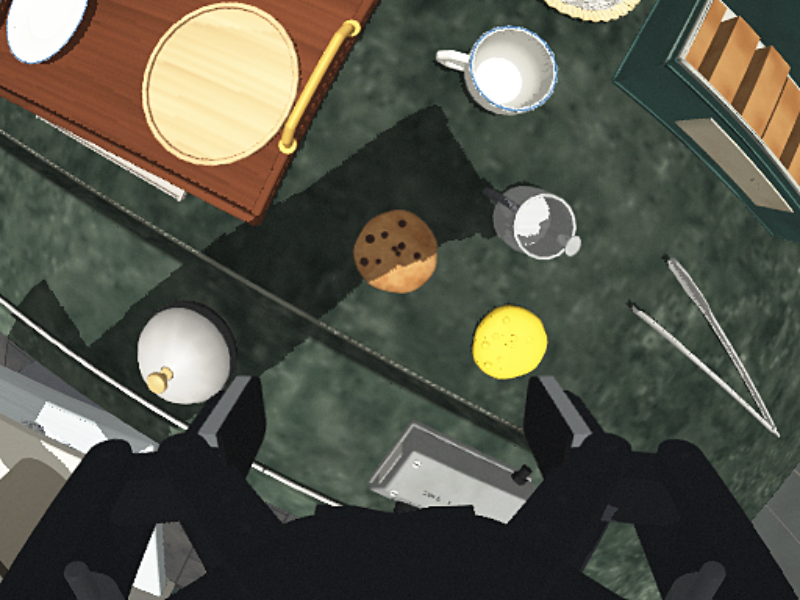

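The wrist view (800x600) shows the cookie at (396,251), cup rim (510,70) with handle at (450,60), jug (535,222) with handle at (497,197) and spout at (573,245), and board (221,83).

```bash
cat >> h.py <<'E'
def mask(c,box,f):
    k=512/800;u0,v0,u1,v1=[int(b*k) for b in box]
    hsv=cv2.cvtColor(c['img'],cv2.COLOR_RGB2HSV).astype(int);m=f(*[hsv[...,i] for i in range(3)]).astype(np.uint8)
    z=np.zeros_like(m);z[v0:v1,u0:u1]=m[v0:v1,u0:u1];z=cv2.morphologyEx(z,cv2.MORPH_CLOSE,np.ones((5,5),np.uint8))
    n,l,s,ce=cv2.connectedComponentsWithStats(z);i=1+np.argmax(s[1:,4]);m=(l==i).astype(np.uint8)
    ct=max(cv2.findContours(m,cv2.RETR_EXTERNAL,cv2.CHAIN_APPROX_NONE)[0],key=cv2.contourArea)
    return cv2.convexHull(ct)[:,0,:].astype(float),ce[i]
def circ(c,pts,z):
    P=np.array([plane(c,u,v,z)[:2] for u,v in pts]);(x,y),(a,b),_=cv2.fitEllipse((P*1000).astype(np.float32))
    return round(x/1000,4),round(y/1000,4),round(a,1),round(b,1)
E
python3 - <<'E'
from h import *
c=load('w1');t=load('top0');s=load('side0')
p,ce=mask(c,(340,195,450,305),lambda H,S,V:(H<22)&(S>90)&(V>45));print('cookie',circ(c,p,.006),ce)
pt,cet=mask(t,(495,350,535,385),lambda H,S,V:(H<20)&(S>90)&(V>90))
print('cookie tri',tri([ray(c,*ce),ray(t,*cet)]))
b,ce=mask(c,(135,0,302,170),lambda H,S,V:(V>150)&(S>40)&(S<150)&(H>10)&(H<25));print('board',circ(c,b,.029),ce)
_,cet=mask(t,(415,295,480,362),lambda H,S,V:(V>170)&(S>60));print('board tri',tri([ray(c,*ce),ray(t,*cet)]))
print('cup rim',plane(c,510*.64,70*.64,.056),'cup handle',plane(c,445*.64,58*.64,.035))
print('jug rim',plane(c,545*.64,226*.64,.062),'spout',plane(c,573*.64,245*.64,.06),'handle',plane(c,493*.64,193*.64,.045))
E
```

```text
cookie (0.4168, -0.3565, 67.8, 68.5) [253.12627381 160.84404076]
cookie tri (array([ 0.41633655, -0.35696175,  0.00238628]), np.float64(0.0005768358098895373))
board (0.5153, -0.1874, 132.3, 138.5) [141.28316571  53.45354406]
board tri (array([ 0.51466142, -0.1887386 ,  0.02373449]), np.float64(0.00033871886514674093))
cup rim [ 0.57174753 -0.39429869  0.056     ] cup handle [ 0.57071522 -0.35021604  0.035     ]
jug rim [ 0.47424804 -0.44863707  0.062     ] spout [ 0.46775718 -0.47463246  0.06      ] handle [ 0.48472633 -0.40954666  0.045     ]
```

Request:
arm_command:
  targets:
    - [0.05, 0, 1, 0, 0, 0, 1]
    - [0, 0, 1, 0, 0, 0, 1]
    - [0, 0, 1, 0, 0, 0, 1]
    - [0, 0, 1, 0, 0, 0, 1]
    - [0, 0, 0.9, 0, 0, 0, 1]
    - [0, 0, 0.6, 0, 0, 0, 1]
    - [0, 0, 0.35, 0, 0, 0, 1]
    - [0, 0, 0, 0, 0, 0, 1]
    - [0, 0, 0, 0, 0, 0, 1]

```text
time: 2.58
position: [0.4179, -0.3568, -0.0016]
eef_rot: [[0.963, 0.269, 0.002], [0.269, -0.963, -0.001], [0.001, 0.002, -1.0]]
force: [0.1, 0.8, -0.1]
width: 0.999
finger_force: 0.0
```

Request:
arm_command:
  targets:
    - [0, 0, 0, 0, 0, 0, 0.5]
    - [0, 0, 0, 0, 0, 0, 0.5]
    - [0, 0, 0, 0, 0, 0, 0.5]
    - [0, 0, 0, 0, 0, 0, 0.5]
    - [0, 0, 0, 0, 0, 0, 0.5]

```text
time: 3.2
position: [0.4181, -0.3566, -0.001]
eef_rot: [[0.963, 0.27, 0.002], [0.27, -0.963, -0.002], [0.001, 0.002, -1.0]]
force: [-1.6, 0.8, 6.0]
width: 0.755
finger_force: 14.8
```

Request:
arm_command:
  targets:
    - [0, 0, 0, 0, 0, 0, 1]
    - [0, 0, 0, 0, 0, 0, 1]
    - [0, 0, 0, 0, 0, 0, 1]
    - [0, 0, 0.12, 0, 0, 0, 1]
    - [0, 0, 0, 0, 0, 0, 1]
    - [0, 0, 0, 0, 0, 0, 1]

```text
time: 3.95
position: [0.4172, -0.3558, -0.0077]
eef_rot: [[0.963, 0.269, -0.0], [0.269, -0.963, 0.0], [-0.0, -0.0, -1.0]]
force: [-0.2, 0.3, -0.0]
width: 1.003
finger_force: 0.0
```

Request:
arm_command:
  targets:
    - [0, 0, 0, 0, 0, 0, 0]
    - [0, 0, 0, 0, 0, 0, 0]
    - [0, 0, 0, 0, 0, 0, 0]
    - [0, 0, 0, 0, 0, 0, 0]
    - [0, 0, 0, 0, 0, 0, 0]
    - [0, 0, 0, 0, 0, 0, 0]

```text
time: 4.7
position: [0.418, -0.3565, -0.0058]
eef_rot: [[0.963, 0.269, 0.002], [0.269, -0.963, -0.001], [0.001, 0.002, -1.0]]
force: [-1.5, 1.2, 9.1]
width: 0.74
finger_force: 46.4
```

Request:
arm_command:
  targets:
    - [0, 0, -0.3, 0, 0, 0, -0.2]
    - [0, 0, -0.7, 0, 0, 0, -0.2]
    - [0, 0, -1, 0, 0, 0, -0.2]
    - [0.5, -0.5, -0.5, 0, 0, 0, -0.2]
    - [0.8, -0.8, 0, 0, 0, 0, -0.2]
    - [0.8, -0.8, 0, 0, 0, 0, -0.2]
    - [0.8, -0.8, 0, 0, 0, 0, -0.2]
    - [0.55, -0.5, 0, 0, 0, 0, -0.2]
    - [0, 0, 0, 0, 0, 0, -0.2]
    - [0, 0, 0, 0, 0, 0, -0.2]

```text
time: 5.95
position: [0.5133, -0.1881, 0.0926]
eef_rot: [[0.963, 0.269, -0.0], [0.269, -0.963, -0.0], [-0.0, 0.0, -1.0]]
force: [0.9, -0.7, -0.6]
width: 0.749
finger_force: 44.0
```

```bash
python3 -c "
from h import *
from cell import env
c=cam('wrist','w2');o=env.get_obs();print(o['position'],o['width'],o['finger_force'],o['q'])
b,ce=mask(c,(0,0,800,600),lambda H,S,V:(V>150)&(S>40)&(S<150)&(H>10)&(H<25));print('board',circ(c,b,.029),ce,len(b))
cv2.imwrite('pics/w2b.png',c['img'][:,:,::-1])"
```

```text
[ 0.5130975  -0.18842309  0.09260624] 0.7410727943298987 44.005933741573244 [-3.51688892e-01  4.29395121e-01 -1.02793853e-01  1.03885072e+00
 -4.49281791e-04  2.51793248e+00]
board (0.7014, -0.3006, 17.3, 93.6) [447.8741328   30.50445986] 14
```

View pics/w2b.png

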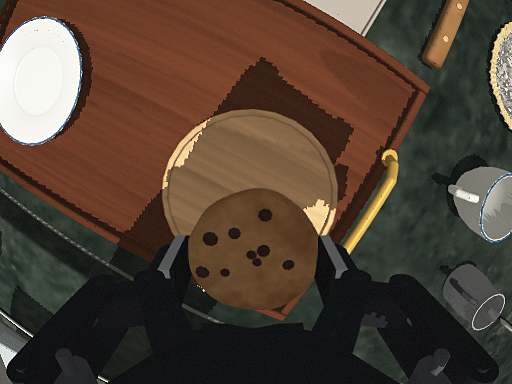

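Cookie held, seen at (253,248). Board rim outline runs left at u=162, right at u=337, top at v=109; saucer at (38,80).

```bash
python3 -c "
from h import *
c=load('w2')
P=np.array([plane(c,u,v,.029)[:2] for u,v in [(162,190),(338,188),(250,109),(190,131),(312,128)]])
A=np.c_[2*P,np.ones(5)];r=np.linalg.lstsq(A,(P**2).sum(1),rcond=None)[0];print('board',r[:2],np.sqrt(r[2]+r[0]**2+r[1]**2))
b,ce=mask(c,(0,0,150,240),lambda H,S,V:(V>150)&(S<40));print('saucer',circ(c,b,.0335),ce)
print('cookie', plane(c,253,248,.112))
"
```

```text
board [ 0.51702516 -0.18556407] 0.06629668952497202
saucer (0.5672, 0.0161, 108.3, 109.1) [37.98205098 79.94028958]
cookie [ 0.52068249 -0.18605731  0.112     ]
```

Request:
arm_command:
  targets:
    - [0, 0, 0.8, 0, 0, 0, -0.2]
    - [0, 0, 0.6, 0, 0, 0, -0.2]
    - [0, 0, 0.25, 0, 0, 0, -0.2]
    - [0, 0, 0.12, 0, 0, 0, -0.2]
    - [0, 0, 0, 0, 0, 0, -0.2]
    - [0, 0, 0, 0, 0, 0, -0.2]

```text
time: 6.75
position: [0.5143, -0.1881, 0.0226]
eef_rot: [[0.963, 0.269, 0.002], [0.269, -0.963, -0.001], [0.001, 0.001, -1.0]]
force: [0.7, -0.7, 1.0]
width: 0.74
finger_force: 44.0
```

Request:
arm_command:
  targets:
    - [0, 0, 0.06, 0, 0, 0, -0.2]
    - [0, 0, 0.04, 0, 0, 0, -0.2]
    - [0, 0, 0, 0, 0, 0, -0.2]

```text
time: 7.12
position: [0.514, -0.1878, 0.0188]
eef_rot: [[0.963, 0.27, 0.001], [0.27, -0.963, -0.0], [0.001, 0.001, -1.0]]
force: [-1.1, 0.3, 6.8]
width: 0.744
finger_force: 47.2
```

Request:
arm_command:
  targets:
    - [0, 0, 0, 0, 0, 0, 0.6]
    - [0, 0, 0, 0, 0, 0, 0.8]
    - [0, 0, 0, 0, 0, 0, 0.9]
    - [0, 0, -0.5, 0, 0, 0, 0.9]
    - [0, 0, -1, 0, 0, 0, 1]
    - [0, 0, -1, 0, 0, -0.177, 1]
    - [0, 0, -0.8, 0, 0, -0.177, 1]
    - [0, 0, -0.5, 0, 0, -0.177, 1]
    - [0, 0, 0, 0, 0, -0.177, 1]

```text
time: 8.25
position: [0.5149, -0.1882, 0.1719]
eef_rot: [[0.523, 0.852, 0.004], [0.852, -0.523, -0.002], [0.001, 0.004, -1.0]]
force: [-0.1, -0.9, 0.0]
width: 0.999
finger_force: 0.0
```

Request:
arm_command:
  targets:
    - [0, 0, 0, 0, 0, -0.177, 1]
    - [0, 0, 0, 0, 0, -0.177, 1]
    - [0, 0, 0, 0, 0, -0.177, 1]
    - [-0.9, 0.25, 0, 0, 0, 0, 1]
    - [-0.9, 0.25, 0, 0, 0, 0, 1]
    - [-0.9, 0.25, 0, 0, 0, 0, 1]
    - [-0.9, 0.25, 0, 0, 0, 0, 1]
    - [-0.9, 0.25, 0, 0, 0, 0, 1]
    - [-0.6, 0.25, 0, 0, 0, 0, 1]
    - [0, 0, 0, 0, 0, 0, 1]

```text
time: 9.5
position: [0.5733, -0.3933, 0.1683]
eef_rot: [[0.003, 1.0, -0.001], [1.0, -0.003, 0.001], [0.001, -0.001, -1.0]]
force: [0.0, -0.1, 0.2]
width: 0.997
finger_force: 0.0
```

```bash
python3 -c "
from h import *
from cell import env
c=cam('wrist','w3');o=env.get_obs();print(o['position'],np.round(o['eef_rot'],3),o['width'],o['time'])"
```

```text
[ 0.57310154 -0.39202378  0.1686141 ] [[ 0.001  1.    -0.001]
 [ 1.    -0.001  0.001]
 [ 0.001 -0.001 -1.   ]] 0.9973468593171734 9.55
```

View pics/w3.png

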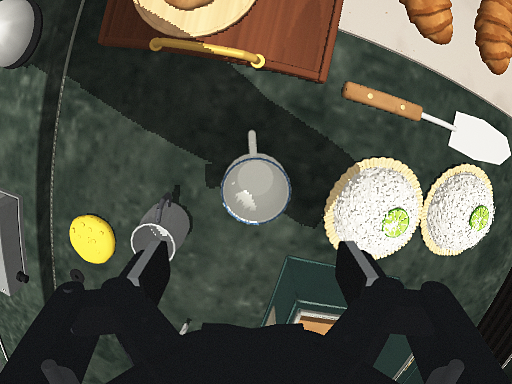

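Wrist view: cup rim centred at (255,189) with its handle at (252,140). The jug rim is at (153,243) with its handle at (172,198), and the cake's left edge is at u≈327.

```bash
python3 -c "
from h import *
c=load('w3');w=load('w1')
for z in (.05,.056,.06): print(z,plane(c,255,189,z)[:2],plane(w,510*.64,70*.64,z)[:2])
print('cup tri',tri([ray(c,255,189),ray(w,510*.64,70*.64)]),'width',plane(c,289,187,.056)-plane(c,221,189,.056))
print('handle',plane(c,252,132,.035))
print('jug tri',tri([ray(c,153,243),ray(w,545*.64,226*.64)]),plane(c,153,243,.062))
print('jug handle',plane(c,175,190,.045), 'cake edge',plane(c,325,195,.02),plane(c,335,240,.02))
s=load('side0');print('cup side bottom',plane(s,393*.64,247*.64,0))
"
```

```text
0.05 [ 0.57442617 -0.39560514] [ 0.57339315 -0.39538627]
0.056 [ 0.57438938 -0.39388198] [ 0.57174753 -0.39429869]
0.06 [ 0.57436485 -0.3927332 ] [ 0.57065045 -0.39357363]
cup tri (array([ 0.57434442, -0.39620177,  0.046969  ]), np.float64(0.00028152998895891404)) width [0.06099698 0.00171819 0.        ]
handle [ 0.5718038 -0.3448869  0.035    ]
jug tri (array([ 0.47382661, -0.44935167,  0.05777728]), np.float64(0.0008080046556322978)) [ 0.47528405 -0.44638393  0.062     ]
jug handle [ 0.49807275 -0.39777559  0.045     ] cake edge [ 0.64791057 -0.4108665   0.02      ] [ 0.66384104 -0.46344944  0.02      ]
cup side bottom [ 0.57472486 -0.36805858  0.        ]
```

Request:
arm_command:
  targets:
    - [-0.06, 0.03, 0.9, 0, 0, 0, 1]
    - [0, 0, 0.9, 0, 0, 0, 1]
    - [0, 0, 0.9, 0, 0, 0, 1]
    - [0, 0, 0.7, 0, 0, 0, 1]
    - [0, 0, 0.36, 0, 0, 0, 1]
    - [0, 0, 0, 0, 0, 0, 1]
    - [0, 0, 0, 0, 0, 0, 1]

```text
time: 10.42
position: [0.5757, -0.3945, 0.0211]
eef_rot: [[0.0, 1.0, 0.002], [1.0, -0.0, -0.001], [-0.001, 0.002, -1.0]]
force: [0.6, 0.6, -0.9]
width: 1.0
finger_force: 0.0
```

Request:
arm_command:
  targets:
    - [0, 0, 0, 0, 0, 0, 0.5]
    - [0, 0, 0, 0, 0, 0, 0.5]
    - [0, 0, 0, 0, 0, 0, 0.3]
    - [0, 0, 0, 0, 0, 0, 0.1]
    - [0, 0, 0, 0, 0, 0, 0]
    - [0, 0, 0, 0, 0, 0, 0]
  grip_force: 30

```text
time: 11.18
position: [0.5759, -0.3948, 0.021]
eef_rot: [[0.0, 1.0, 0.003], [1.0, -0.0, -0.002], [-0.002, 0.003, -1.0]]
force: [0.4, 0.1, 6.1]
width: 0.727
finger_force: 33.1
```

Request:
arm_command:
  targets:
    - [0, 0, -0.3, 0, 0, 0, -0.1]
    - [0, 0, -0.8, 0, 0, 0, -0.1]
    - [0, 0, -0.9, 0, 0, 0, -0.1]
    - [0.6, 0, 0, 0, 0, 0, -0.1]
    - [0.95, 0, 0, 0, 0, 0, -0.1]
    - [0.95, 0, 0, 0, 0, 0, -0.1]
    - [0.95, 0, 0, 0, 0, 0, -0.1]
    - [0.95, -0.05, 0, 0, 0, 0, -0.1]
    - [0.95, -0.05, 0, 0, 0, 0, -0.1]
    - [0.95, -0.05, 0, 0, 0, 0, -0.1]

```text
time: 12.42
position: [0.5679, -0.141, 0.0991]
eef_rot: [[0.001, 1.0, -0.002], [1.0, -0.001, 0.0], [0.0, -0.002, -1.0]]
force: [0.5, 0.7, -1.7]
width: 0.73
finger_force: 33.4
```

Request:
arm_command:
  targets:
    - [0.95, 0, 0, 0, 0, 0, -0.1]
    - [0.95, 0, 0, 0, 0, 0, -0.1]
    - [0.7, -0.08, 0, 0, 0, 0, -0.1]
    - [0, 0, 0, 0, 0, 0, -0.1]
    - [0, 0, 0, 0, 0, 0, -0.1]
    - [0, 0, 0, 0, 0, 0, -0.1]

```text
time: 13.18
position: [0.5656, -0.0393, 0.0993]
eef_rot: [[0.002, 1.0, -0.0], [1.0, -0.002, -0.0], [-0.0, -0.0, -1.0]]
force: [-0.3, 0.5, -1.1]
width: 0.729
finger_force: 33.4
```

```bash
python3 -c "
from h import *
from cell import env
c=cam('wrist','w4');o=env.get_obs();print(o['position'],np.round(o['eef_rot'],3),o['width'],o['time'],o['finger_force'])"
```

```text
[ 0.56564449 -0.03928144  0.0992514 ] [[ 0.002  1.    -0.   ]
 [ 1.    -0.002 -0.   ]
 [-0.    -0.    -1.   ]] 0.7266561762422595 13.225 33.420625055830584
```

View pics/w4.png

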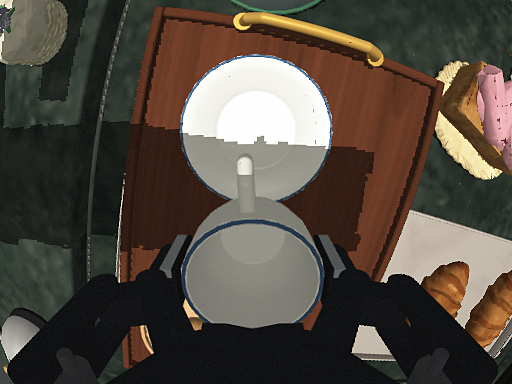

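Wrist view: the held cup's rim is at (253,273). The saucer's edge spans u 180–331 with its top at v=54 and its hollow at about (256,130). The loaf's front corner is near (440,95).

```bash
python3 -c "
from h import *
c=load('w4')
P=np.array([plane(c,u,v,.0335)[:2] for u,v in [(180,128),(331,128),(255,54),(203,76),(308,76),(205,187),(304,187)]])
A=np.c_[2*P,np.ones(len(P))];r=np.linalg.lstsq(A,(P**2).sum(1),rcond=None)[0];print('saucer',r[:2],np.sqrt(r[2]+r[0]**2+r[1]**2))
print('tri',tri([ray(c,*proj(c,[r[0],r[1],.0335])),ray(load('w2'),38,80)]))
ze=.0992-.0205+.056;print('cup rim',plane(c,253,273,ze),plane(c,324,271,ze)-plane(c,182,274,ze))
print('loaf corner',plane(c,437,98,.012),plane(c,445,70,.012),plane(c,480,178,.012),'croissant',plane(c,425,300,.02))
print('tray back edge',plane(c,441,85,.0285),plane(c,382,285,.0285))
"
```

```text
saucer [0.56678403 0.0154835 ] 0.05426209559781515
tri (array([0.56732451, 0.01470123, 0.02408119]), np.float64(0.00046270389858769955))
cup rim [ 0.56495288 -0.03426591  0.1347    ] [0.06132159 0.00143755 0.        ]
loaf corner [0.72555111 0.04994978 0.012     ] [0.73416378 0.07643234 0.012     ] [ 0.79147355 -0.0210712   0.012     ] croissant [ 0.74859208 -0.1535439   0.02      ]
tray back edge [0.71789727 0.06009364 0.0285    ] [ 0.68455912 -0.12053984  0.0285    ]
```

Request:
arm_command:
  targets:
    - [0.6, 0.02, 0, 0, 0, 0, -0.1]
    - [0.5, 0.02, 0, 0, 0, 0, -0.1]
    - [0.2, 0, 0, 0, 0, 0, -0.1]
    - [0, 0, 0.5, 0, 0, 0, -0.1]
    - [0, 0, 0.4, 0, 0, 0, -0.1]
    - [0, 0, 0.2, 0, 0, 0, -0.1]
    - [0, 0, 0.1, 0, 0, 0, -0.1]
    - [0, 0, 0, 0, 0, 0, -0.1]
    - [0, 0, 0, 0, 0, 0, -0.1]

```text
time: 14.35
position: [0.5678, 0.0137, 0.0519]
eef_rot: [[0.001, 1.0, 0.001], [1.0, -0.001, -0.0], [-0.0, 0.001, -1.0]]
force: [1.0, 0.5, -2.0]
width: 0.729
finger_force: 33.4
```

Request:
arm_command:
  targets:
    - [0, 0, 0.08, 0, 0, 0, -0.1]
    - [0, 0, 0.05, 0, 0, 0, -0.1]
    - [0, 0, 0.04, 0, 0, 0, -0.1]
    - [0, 0, 0, 0, 0, 0, -0.1]

```text
time: 14.85
position: [0.5673, 0.0138, 0.0445]
eef_rot: [[0.001, 1.0, -0.0], [1.0, -0.001, -0.0], [-0.0, -0.0, -1.0]]
force: [-0.0, -0.0, -1.5]
width: 0.731
finger_force: 33.4
```

Request:
arm_command:
  targets:
    - [0, 0, 0.03, 0, 0, 0, -0.1]
    - [0, 0, 0.03, 0, 0, 0, -0.1]
    - [0, 0, 0, 0, 0, 0, -0.1]

```text
time: 15.22
position: [0.5673, 0.0139, 0.0444]
eef_rot: [[0.0, 1.0, 0.001], [1.0, -0.0, 0.0], [0.0, 0.001, -1.0]]
force: [-4.9, -0.2, 11.9]
width: 0.732
finger_force: 34.5
```

Request:
arm_command:
  targets:
    - [0, 0, 0, 0, 0, 0, 0.55]
    - [0, 0, 0, 0, 0, 0, 0.7]
    - [0, 0, 0, 0, 0, 0, 1]
    - [0, 0, 0, 0, 0, 0, 1]
    - [0, 0, -0.5, 0, 0, 0, 1]
    - [0, 0, -1, 0, 0, 0, 1]
    - [0, 0, -1, 0, 0, 0, 1]
    - [-0.6, 0, -1, 0, 0, 0, 1]
    - [-1, -0.2, 0, 0, 0, 0, 1]
    - [-1, -0.2, 0, 0, 0, 0, 1]

```text
time: 16.48
position: [0.5516, -0.091, 0.1829]
eef_rot: [[-0.001, 1.0, 0.002], [1.0, 0.001, -0.0], [-0.0, 0.002, -1.0]]
force: [0.4, -0.6, -0.2]
width: 0.996
finger_force: 0.0
```

Request:
arm_command:
  targets:
    - [-1, -0.2, 0, 0, 0, 0, 1]
    - [-1, -0.25, 0, 0, 0, 0, 1]
    - [-1, -0.25, 0, 0, 0, 0, 1]
    - [-1, -0.25, 0, 0, 0, 0, 1]
    - [-1, -0.25, 0, 0, 0, 0, 1]
    - [-1, -0.25, 0, 0, 0, 0, 1]
    - [-1, -0.25, 0, 0, 0, 0, 1]
    - [-1, -0.2, 0, 0, 0, 0.15, 1]
    - [0, 0, 0, 0, 0, 0.15, 1]
    - [0, 0, 0, 0, 0, 0, 1]

```text
time: 17.73
position: [0.4746, -0.4106, 0.1816]
eef_rot: [[0.309, 0.951, -0.001], [0.951, -0.309, 0.001], [0.0, -0.001, -1.0]]
force: [-0.3, -0.2, -0.0]
width: 0.994
finger_force: 0.0
```

```bash
python3 -c "
from h import *
from cell import env
c=cam('wrist','w5');o=env.get_obs();print(o['position'],np.round(o['eef_rot'],3),o['time'])
t=cam('top','top1')
cv2.imwrite('pics/m5.png',np.hstack([c['img'][40:340,100:500,::-1],cv2.resize(t['img'][140:260,180:340,::-1],(400,300))]))"
```

```text
[ 0.47487507 -0.41012003  0.18169559] [[ 0.307  0.952 -0.001]
 [ 0.952 -0.307  0.001]
 [ 0.    -0.001 -1.   ]] 17.775
```

View pics/m5.png

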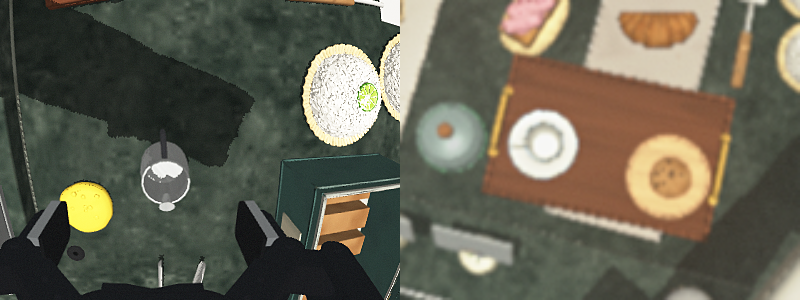

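Left half: the jug's rim is at full-picture pixel (265,222), with handle and spout in line with tool x; the yellow look-alike is at (187,245). Right half: cup in the saucer's middle, cookie on the board.

```bash
python3 -c "
from h import *
from cell import env
c=load('w5');R=np.array(env.get_obs()['eef_rot']);p=np.array(env.get_obs()['position'])
j=plane(c,265,222,.06);print('jug',j,plane(c,289,220,.06)-plane(c,241,220,.06))
print('tri',tri([ray(c,265,222),ray(load('w3'),153,243)]),'spout',plane(c,267,247,.06),'handle',plane(c,264,170,.04))
l,ce=mask(c,(230,300,360,450),lambda H,S,V:(H>20)&(H<35)&(S>150)&(V>120));lm=circ(c,l,.01);print('lemon',lm)
for n,q in [('jug',j),('lemon',np.array([lm[0],lm[1],0]))]: print(n,((q-p)@R)*1000)
print('box edge',((plane(c,395,200,.03)-p)@R)*1000,((plane(c,410,330,.05)-p)@R)*1000)
"
```

```text
jug [ 0.47373762 -0.44880787  0.06      ] [ 0.04392051 -0.01438273  0.        ]
tri (array([ 0.47332552, -0.44957456,  0.05678129]), np.float64(0.0005228317342616596)) spout [ 0.46767539 -0.47530522  0.06      ] handle [ 0.48740844 -0.40420638  0.04      ]
lemon (0.3687, -0.4719, 66.5, 68.6)
jug [-37.56391501  10.74192471 121.87756396]
lemon [-91.78537087 -82.11791971 181.90448852]
box edge [-26.13999416 159.87496668 151.81521971] [-211.75708475  218.09816274  131.74284011]
```

Request:
arm_command:
  targets:
    - [-0.94, 0.27, 0, 0, 0, 0, 1]
    - [0, 0, 0.9, 0, 0, 0, 1]
    - [0, 0, 0.9, 0, 0, 0, 1]
    - [0, 0, 0.9, 0, 0, 0, 0.8]
    - [0, 0, 0.8, 0, 0, 0, 0.8]
    - [0, 0, 0.6, 0, 0, 0, 0.7]
    - [0, 0, 0.26, 0, 0, 0, 0.7]
    - [0, 0, 0, 0, 0, 0, 0.7]
    - [0, 0, 0, 0, 0, 0, 0.7]

```text
time: 18.95
position: [0.4746, -0.4498, 0.0092]
eef_rot: [[0.309, 0.951, 0.002], [0.951, -0.309, -0.002], [-0.001, 0.002, -1.0]]
force: [-0.2, -0.3, 0.4]
width: 0.853
finger_force: 0.0
```

Request:
arm_command:
  targets:
    - [0, 0, 0, 0, 0, 0, 0.4]
    - [0, 0, 0, 0, 0, 0, 0.2]
    - [0, 0, 0, 0, 0, 0, 0]
    - [0, 0, 0, 0, 0, 0, -0.2]
    - [0, 0, 0, 0, 0, 0, -0.4]
    - [0, 0, 0, 0, 0, 0, -0.4]

```text
time: 19.7
position: [0.4745, -0.4499, 0.0092]
eef_rot: [[0.309, 0.951, 0.002], [0.951, -0.309, -0.002], [-0.001, 0.003, -1.0]]
force: [0.3, -0.3, 5.5]
width: 0.568
finger_force: 31.7
```

Request:
arm_command:
  targets:
    - [0, 0, -0.4, 0, 0, 0, -0.5]
    - [0, 0, -0.9, 0, 0, 0, -0.5]
    - [0, 0, -1, 0, 0, 0.167, -0.5]
    - [0, 0, -1, 0, 0, 0.167, -0.5]
    - [0, 0, 0, 0, 0, 0.167, -0.5]
    - [0, 0, 0, 0, 0, 0.167, -0.5]
    - [0.5, -0.35, 0, 0, 0, 0, -0.5]
    - [0.9, -0.65, 0, 0, 0, 0, -0.5]
    - [0.9, -0.65, 0, 0, 0, 0, -0.5]
    - [0.9, -0.65, 0, 0, 0, 0, -0.5]

```text
time: 20.95
position: [0.534, -0.3008, 0.1397]
eef_rot: [[0.848, 0.531, -0.001], [0.531, -0.848, 0.001], [-0.0, -0.001, -1.0]]
force: [0.1, -0.6, -1.1]
width: 0.574
finger_force: 31.3
```

Request:
arm_command:
  targets:
    - [0.9, -0.65, 0, 0, 0, 0, -0.5]
    - [0.9, -0.65, 0, 0, 0, 0, -0.5]
    - [0.9, -0.65, 0, 0, 0, 0, -0.5]
    - [0.9, -0.65, 0, 0, 0, 0, -0.5]
    - [0.9, -0.65, 0, 0, 0, 0, -0.5]
    - [0.9, -0.65, 0, 0, 0, 0, -0.5]
    - [0.7, -0.5, 0, 0, 0, 0, -0.5]
    - [0, 0, 0, 0, 0, 0, -0.5]
    - [0, 0, 0, 0, 0, 0, -0.5]

```text
time: 22.08
position: [0.6472, -0.0245, 0.1396]
eef_rot: [[0.848, 0.53, -0.001], [0.53, -0.848, -0.0], [-0.001, -0.0, -1.0]]
force: [-0.1, 0.3, -1.6]
width: 0.565
finger_force: 31.3
```

```bash
python3 -c "
from h import *
from cell import env
c=cam('wrist','w6');o=env.get_obs();R=np.array(o['eef_rot']);p=np.array(o['position']);print(p,R.round(3),o['time'],o['width'])
print(((np.array([.6584,-.002,.03])-p)@R)/.04)"
```

```text
[ 0.64724861 -0.02521441  0.13963839] [[ 0.849  0.529 -0.001]
 [ 0.529 -0.849 -0.   ]
 [-0.001 -0.    -1.   ]] 22.125 0.5723709030681939
[ 0.54615664 -0.34411832  2.74056465]
```

View pics/w6.png

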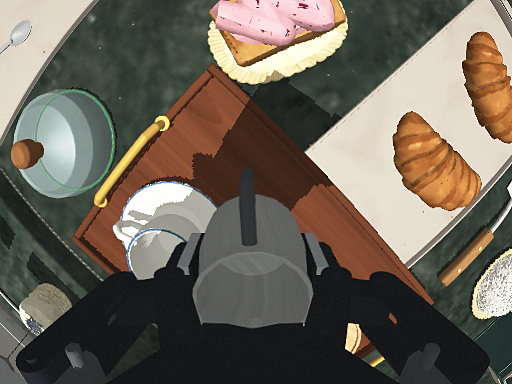

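The wrist view shows the jug held upright at (250,260), the saucer and cup to its left, the loaf's card corner at (215,60), and the croissants well to the right.

Request:
arm_command:
  targets:
    - [0.35, -0.2, 0, 0, 0, 0, -0.5]
    - [0.2, -0.14, 0, 0, 0, 0, -0.5]
    - [0, 0, 0.6, 0, 0, 0, -0.5]
    - [0, 0, 0.8, 0, 0, 0, -0.5]
    - [0, 0, 0.7, 0, 0, 0, -0.5]
    - [0, 0, 0.4, 0, 0, 0, -0.5]
    - [0, 0, 0.15, 0, 0, 0, -0.5]
    - [0, 0, 0, 0, 0, 0, -0.5]
    - [0, 0, 0, 0, 0, 0, -0.5]

```text
time: 23.25
position: [0.6605, -0.002, 0.0351]
eef_rot: [[0.849, 0.528, 0.003], [0.528, -0.849, -0.0], [0.002, 0.001, -1.0]]
force: [-0.7, -0.3, -1.8]
width: 0.571
finger_force: 31.3
```

Request:
arm_command:
  targets:
    - [0, 0, 0.08, 0, 0, 0, -0.5]
    - [0, 0, 0.06, 0, 0, 0, -0.5]
    - [0, 0, 0.04, 0, 0, 0, -0.5]
    - [0, 0, 0, 0, 0, 0, -0.5]

```text
time: 23.75
position: [0.6596, -0.002, 0.0277]
eef_rot: [[0.849, 0.528, 0.001], [0.528, -0.849, -0.0], [0.001, 0.0, -1.0]]
force: [-3.6, 0.8, 6.1]
width: 0.572
finger_force: 31.9
```

Request:
arm_command:
  targets:
    - [0, 0, 0, 0, 0, 0, 0.25]
    - [0, 0, 0, 0, 0, 0, 0.35]
    - [0, 0, 0, 0, 0, 0, 0.45]
    - [0, 0, -0.5, 0, 0, 0, 0.45]
    - [0, 0, -1, 0, 0, 0, 0.45]
    - [0, 0, -1, 0, 0, 0, 0.45]
    - [0, 0, -1, 0, 0, -0.177, 0.45]
    - [0, 0, -0.9, 0, 0, -0.177, 0.45]
    - [0, 0, 0, 0, 0, -0.177, 0.45]
    - [0, 0, 0, 0, 0, -0.177, 0.45]

```text
time: 25.0
position: [0.6599, -0.002, 0.2033]
eef_rot: [[0.264, 0.965, 0.002], [0.965, -0.264, -0.0], [0.0, 0.002, -1.0]]
force: [0.1, 0.9, -1.1]
width: 0.725
finger_force: 0.0
```

Request:
arm_command:
  targets:
    - [0, 0, 0, 0, 0, -0.177, 0.2]
    - [0.8, -0.46, 0, 0, 0, 0, 0]
    - [0.8, -0.46, 0, 0, 0, 0, 0]
    - [0.8, -0.46, 0, 0, 0, 0, 0]
    - [0.8, -0.46, 0, 0, 0, 0, 0]
    - [0.6, -0.46, 0, 0, 0, 0, 0]
    - [0, 0, 0, 0, 0, 0, 0]
    - [0, 0, 0, 0, 0, 0, 0]

```text
time: 26.0
position: [0.5814, 0.1572, 0.2025]
eef_rot: [[0.087, 0.996, 0.0], [0.996, -0.087, -0.0], [-0.0, 0.0, -1.0]]
force: [0.1, -0.4, -0.9]
width: 0.501
finger_force: 0.0
```

```bash
python3 -c "
from h import *
from cell import env
c=cam('wrist','w7');o=env.get_obs();R=np.array(o['eef_rot']);p=np.array(o['position']);print(p,R.round(3),o['time'],o['width'])
k,ce=mask(c,(250,100,600,460),lambda H,S,V:(H<20)&(S>100)&(V>60));print(ce,k.min(0),k.max(0))"
```

```text
[0.58156128 0.156757   0.20245235] [[ 0.088  0.996  0.   ]
 [ 0.996 -0.088 -0.   ]
 [-0.     0.    -1.   ]] 26.05 0.5031626086742458
[281.84062851 239.05331089] [180. 211.] [383. 278.]
```

View pics/w7.png

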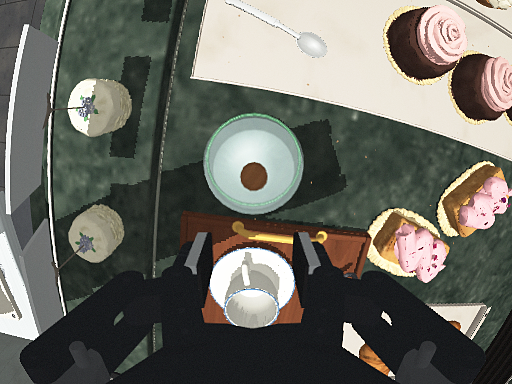

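The wrist view shows the cloche knob at (253,177) and the green rim ring spanning u 204–303, v 113–214. The spoon's bowl is at (312,44) on the pan.

```bash
python3 -c "
from h import *
from cell import env
c=load('w7');s=load('side0');t=load('top0');w6=load('w6');o=env.get_obs();R=np.array(o['eef_rot']);p=np.array(o['position'])
k,ce=mask(c,(360,240,440,320),lambda H,S,V:(H<20)&(S>90)&(V>40));print('knob px',ce,k.min(0),k.max(0),circ(c,k,.086))
print('tri w6',tri([ray(c,*ce),ray(w6,24,155)]))
ks,cs=mask(s,(375,350,410,385),lambda H,S,V:(H<20)&(S>90)&(V>40));print('tri side',tri([ray(c,*ce),ray(s,*cs)]),cs)
P=np.array([plane(c,u,v,.004)[:2] for u,v in [(204,163),(303,163),(253,113),(218,128),(289,128)]])
A=np.c_[2*P,np.ones(len(P))];r=np.linalg.lstsq(A,(P**2).sum(1),rcond=None)[0];print('rim',r[:2],np.sqrt(r[2]+r[0]**2+r[1]**2))
q=plane(c,*ce,.086);print(q,(q-p)@R/.04)
print('spoon bowl',plane(c,312,44,.006),'handle at edge',plane(c,230,1,.008))
"
```

```text
knob px [253.4226087 175.9826087] [241. 162.] [266. 189.] (0.5821, 0.1671, 23.4, 25.6)
tri w6 (array([0.58164621, 0.16585229, 0.08090366]), np.float64(0.0004575471333426965))
tri side (array([0.58223894, 0.16880709, 0.09212447]), np.float64(9.096795986447659e-07)) [250.47945205 230.97716895]
rim [0.58206467 0.16291861] 0.058355827451521104
[0.58212685 0.1673327  0.086     ] [ 0.26549144 -0.01021651  2.91122518]
spoon bowl [0.66046055 0.29722816 0.006     ] handle at edge [0.57237904 0.35589591 0.008     ]
```

Request:
arm_command:
  targets:
    - [0.22, 0, 0.5, 0, 0, 0, 0]
    - [0, 0, 0.9, 0, 0, 0, 0]
    - [0, 0, 0.9, 0, 0, 0, 0]
    - [0, 0, 0.7, 0, 0, 0, 0]
    - [0, 0, 0.35, 0, 0, 0, 0]
    - [0, 0, 0.12, 0, 0, 0, 0]
    - [0, 0, 0, 0, 0, 0, 0]
    - [0, 0, 0, 0, 0, 0, 0]

```text
time: 27.05
position: [0.5829, 0.1664, 0.0651]
eef_rot: [[0.087, 0.996, 0.002], [0.996, -0.087, 0.001], [0.001, 0.002, -1.0]]
force: [0.8, 0.4, 0.7]
width: 0.503
finger_force: 0.0
```

Request:
arm_command:
  targets:
    - [0, 0, 0.03, 0, 0, 0, -0.2]
    - [0, 0, 0, 0, 0, 0, -0.4]
    - [0, 0, 0, 0, 0, 0, -0.5]
    - [0, 0, 0, 0, 0, 0, -0.7]
    - [0, 0, 0, 0, 0, 0, -1]
    - [0, 0, 0, 0, 0, 0, -1]
    - [0, 0, 0, 0, 0, 0, -1]
  grip_force: 70

```text
time: 27.92
position: [0.5828, 0.1664, 0.0634]
eef_rot: [[0.087, 0.996, 0.002], [0.996, -0.087, 0.0], [0.001, 0.002, -1.0]]
force: [1.3, -1.1, 5.0]
width: 0.26
finger_force: 68.5
```

Request:
arm_command:
  targets:
    - [0, 0, -0.2, 0, 0, 0, -1]
    - [0, 0, -0.5, 0, 0, 0, -1]
    - [0, 0, -0.8, 0, 0, 0, -1]
    - [0, 0, -0.8, 0, 0, 0, -1]
    - [0, 0, -0.7, 0, 0, 0, -1]
    - [-0.4, -0.05, -0.2, 0, 0, 0, -1]
    - [-0.7, -0.07, 0, 0, 0, 0, -1]
    - [-0.8, -0.08, 0, 0, 0, 0, -1]
    - [-0.8, -0.08, 0, 0, 0, 0, -1]
    - [-0.8, -0.08, 0, 0, 0, 0, -1]

```text
time: 29.18
position: [0.553, 0.0261, 0.1885]
eef_rot: [[0.088, 0.996, -0.005], [0.996, -0.088, -0.001], [-0.001, -0.005, -1.0]]
force: [0.8, -0.4, -2.0]
width: 0.265
finger_force: 68.8
```

Request:
arm_command:
  targets:
    - [-0.8, -0.08, 0, 0, 0, 0, -1]
    - [-0.8, -0.08, 0, 0, 0, 0, -1]
    - [-0.8, -0.08, 0, 0, 0, 0, -1]
    - [-0.8, -0.08, 0, 0, 0, 0, -1]
    - [-0.8, -0.08, 0, 0, 0, 0, -1]
    - [-0.7, -0.08, 0, 0, 0, 0, -1]
    - [-0.5, -0.05, 0, 0, 0, 0, -1]
    - [0, 0, 0, 0, 0, 0, -1]
    - [0, 0, 0, 0, 0, 0, -1]
    - [0, 0, 0, 0, 0, 0, -1]

```text
time: 30.42
position: [0.5161, -0.1765, 0.1904]
eef_rot: [[0.086, 0.996, -0.0], [0.996, -0.086, 0.0], [0.0, -0.0, -1.0]]
force: [-1.0, 0.4, -2.5]
width: 0.262
finger_force: 68.8
```

```bash
python3 -c "
from h import *
from cell import env
c=cam('wrist','w8');o=env.get_obs();R=np.array(o['eef_rot']);p=np.array(o['position']);print(p,R.round(3),o['time'],o['width'],o['force'])
t=cam('top','top2');s=cam('side','side2')
cv2.imwrite('pics/m8.png',np.hstack([c['img'][:,100:450,::-1],cv2.resize(s['img'][140:290,170:330,::-1],(410,384))]))"
```

```text
[ 0.51613873 -0.17648348  0.19046443] [[ 0.086  0.996 -0.   ]
 [ 0.996 -0.086  0.   ]
 [ 0.    -0.    -1.   ]] 30.475 0.2597522692889696 [ 0.00358675 -0.5810929  -2.17441119]
```

View pics/m8.png

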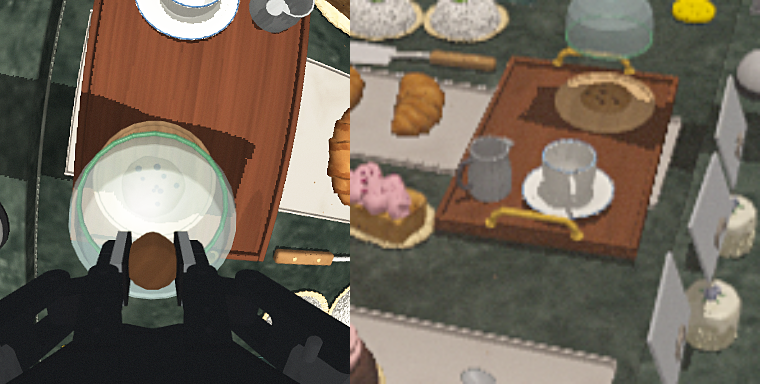

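The wrist view (left) shows the cloche held level with the board's far edge at full-picture pixel (248,121). The side view (right) shows the jug, the cup in its saucer, and the cookie on the board at about (603,97).

```bash
python3 -c "
from h import *
s=load('side0');t=load('top0');w1=load('w1')
f=lambda H,S,V:(V>150)&(S>40)&(S<150)&(H>8)&(H<27)
b,ce=mask(s,(385,258,456,304),f);print('side',circ(s,b,.029),ce,len(b))
b,ct=mask(t,(415,295,480,362),lambda H,S,V:(V>150)&(S>50)&(H>8)&(H<27));print('top',circ(t,b,.029),ct)
print(tri([ray(s,*ce),ray(t,*ct)]),tri([ray(s,*ce),ray(t,*ct),ray(w1,141.3,53.45)]))
w=load('w8');print('far edge',plane(w,248,121,.029),plane(w,210,133,.029))
c3=load('w3')
# cookie now, side2 / w3
ck,cc=mask(c3,(250,0,345,20),lambda H,S,V:(H<18)&(S>110)&(V>60))
t1=load('top1');ck,cc=mask(t1,(420,300,480,355),lambda H,S,V:(H<20)&(S>115)&(V<190)&(V>60));print('cookie top1',circ(t1,ck,.032),cc)
"
```

```text
side (0.5176, -0.1838, 132.3, 136.8) [268.8563135  179.01596517] 23
top (0.5234, -0.148, 170.6, 311.3) [286.01151908 207.42548596]
(array([ 0.52170395, -0.18150846,  0.02974906]), np.float64(0.004052252362546605)) (array([ 0.51958736, -0.18575303,  0.024731  ]), np.float64(0.007474769615946945))
far edge [ 0.51533694 -0.11901444  0.029     ] [ 0.47530348 -0.12753641  0.029     ]
cookie top1 (0.5298, -0.1843, 164.2, 314.3) [286.54315789 206.34526316]
```

Request:
arm_command:
  targets:
    - [-0.24, 0.01, 0, 0, 0, 0, -1]
    - [0, 0, 0.5, 0, 0, 0, -1]
    - [0, 0, 0.7, 0, 0, 0, -1]
    - [0, 0, 0.6, 0, 0, 0, -1]
    - [0, 0, 0.4, 0, 0, 0, -1]
    - [0, 0, 0.1, 0, 0, 0, -1]
    - [0, 0, 0, 0, 0, 0, -1]
    - [0, 0, 0, 0, 0, 0, -1]

```text
time: 31.58
position: [0.5164, -0.1873, 0.0996]
eef_rot: [[0.087, 0.996, 0.002], [0.996, -0.087, -0.001], [-0.001, 0.002, -1.0]]
force: [0.7, 0.6, -1.7]
width: 0.256
finger_force: 68.8
```

Request:
arm_command:
  targets:
    - [0, 0, 0.05, 0, 0, 0, -1]
    - [0, 0, 0.05, 0, 0, 0, -1]
    - [0, 0, 0, 0, 0, 0, -1]
    - [0, 0, 0, 0, 0, 0, -1]

```text
time: 32.08
position: [0.5156, -0.1869, 0.0945]
eef_rot: [[0.087, 0.996, -0.0], [0.996, -0.087, 0.0], [0.0, -0.0, -1.0]]
force: [-1.5, 0.4, -2.5]
width: 0.263
finger_force: 68.8
```

Request:
arm_command:
  targets:
    - [0.02, 0, 0.04, 0, 0, 0, -1]
    - [0, 0, 0.04, 0, 0, 0, -1]
    - [0, 0, 0, 0, 0, 0, -1]
    - [0, 0, 0, 0, 0, 0, -1]

```text
time: 32.58
position: [0.5156, -0.1862, 0.0913]
eef_rot: [[0.087, 0.996, -0.0], [0.996, -0.087, -0.0], [-0.0, -0.0, -1.0]]
force: [0.3, 0.1, -2.2]
width: 0.266
finger_force: 68.8
```

Request:
arm_command:
  targets:
    - [0, 0, 0.04, 0, 0, 0, -1]
    - [0, 0, 0.03, 0, 0, 0, -1]
    - [0, 0, 0, 0, 0, 0, -1]
    - [0, 0, 0, 0, 0, 0, -1]

```text
time: 33.08
position: [0.5156, -0.1862, 0.0885]
eef_rot: [[0.087, 0.996, -0.0], [0.996, -0.087, -0.0], [-0.0, -0.0, -1.0]]
force: [-0.1, 0.4, -2.5]
width: 0.262
finger_force: 68.8
```

Request:
arm_command:
  targets:
    - [0, 0, 0.03, 0, 0, 0, -1]
    - [0, 0, 0.02, 0, 0, 0, -1]
    - [0, 0, 0, 0, 0, 0, -1]
    - [0, 0, 0, 0, 0, 0, -1]

```text
time: 33.58
position: [0.5158, -0.1863, 0.0879]
eef_rot: [[0.087, 0.996, 0.001], [0.996, -0.087, -0.001], [-0.0, 0.001, -1.0]]
force: [-3.4, 0.1, 5.5]
width: 0.261
finger_force: 69.7
```

Request:
arm_command:
  targets:
    - [0, 0, 0, 0, 0, 0, -0.3]
    - [0, 0, 0, 0, 0, 0, -0.2]
    - [0, 0, 0, 0, 0, 0, -0.1]
    - [0, 0, 0, 0, 0, 0, 0]
    - [0, 0, -0.4, 0, 0, 0, 0]
    - [0, 0, -1, 0, 0, 0, 0]
    - [0, 0, -1, 0, 0, 0, 0]
    - [0.6, 0.1, -0.6, 0, 0, 0, 0]
    - [1, 0.1, 0, 0, 0, 0, 0]
    - [1, 0.1, 0, 0, 0, 0, 0]

```text
time: 34.83
position: [0.5374, -0.0829, 0.2085]
eef_rot: [[0.088, 0.996, 0.003], [0.996, -0.088, -0.0], [-0.0, 0.003, -1.0]]
force: [-0.4, -0.1, 0.1]
width: 0.5
finger_force: 0.0
```

Request:
arm_command:
  targets:
    - [1, 0.08, 0, 0, 0, 0, 0]
    - [1, 0.08, 0, 0, 0, 0, 0]
    - [1, 0.08, 0, 0, 0, 0, 0]
    - [1, 0.08, 0, 0, 0, 0, 0]
    - [1, 0.08, 0, 0, 0, 0, 0]
    - [1, 0.08, 0, 0, 0, 0, 0]
    - [1, 0.08, 0, 0, 0, 0, 0]
    - [1, 0.08, 0, 0, 0, 0, 0]
    - [1, 0.08, 0, 0, 0, 0, 0]
    - [0.8, 0, 0, 0, 0, 0, 0]

```text
time: 36.08
position: [0.5998, 0.3062, 0.2076]
eef_rot: [[0.087, 0.996, 0.001], [0.996, -0.087, 0.001], [0.001, 0.001, -1.0]]
force: [1.2, 0.1, 0.0]
width: 0.499
finger_force: 0.0
```

Request:
arm_command:
  targets:
    - [0, 0, 0, 0, 0, -0.17, 0]
    - [0, 0, 0, 0, 0, -0.17, 0]
    - [0, 0, 0, 0, 0, -0.17, 0]
    - [0, 0, 0, 0, 0, -0.17, 0]
    - [0, 0, 0, 0, 0, -0.17, 0]
    - [0, 0, 0, 0, 0, -0.17, 0]
    - [0, 0, 0, 0, 0, 0, 0]
    - [0, 0, 0, 0, 0, 0, 0]

```text
time: 37.08
position: [0.5997, 0.3044, 0.2071]
eef_rot: [[-0.829, 0.559, 0.001], [0.559, 0.829, 0.0], [-0.0, 0.001, -1.0]]
force: [0.1, 0.5, 0.0]
width: 0.495
finger_force: 0.0
```

```bash
python3 -c "
from h import *
from cell import env
c=cam('wrist','w9');o=env.get_obs();R=np.array(o['eef_rot']);p=np.array(o['position']);print(p,R.round(3),o['time'],o['width'],o['force'],o['q'])
t=cam('top','top3');s=cam('side','side3')
cv2.imwrite('pics/m9.png',np.hstack([c['img'][:,70:470,::-1],cv2.resize(s['img'][140:290,170:330,::-1],(400,384))]))"
```

```text
[0.59967454 0.30442368 0.20697453] [[-0.83   0.558  0.   ]
 [ 0.558  0.83   0.   ]
 [-0.     0.    -1.   ]] 37.125 0.5044649655944925 [-0.47233546 -0.25189406  0.5000144 ] [ 4.69756795e-01  6.09159389e-01  5.03314121e-01  1.46443292e+00
 -2.08121729e-05  1.06180325e+00]
```

View pics/m9.png

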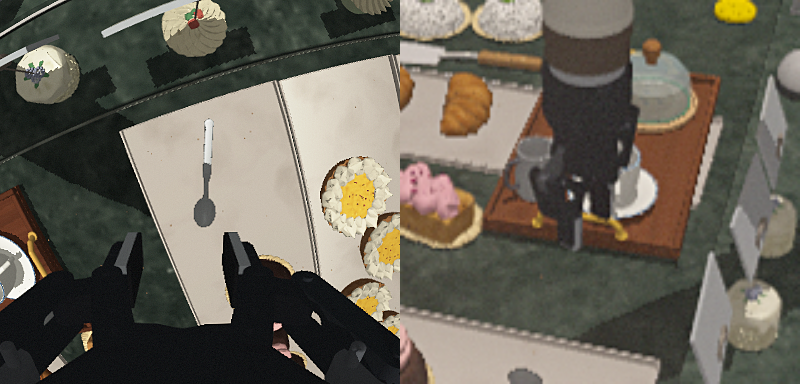

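The wrist view (left, add 70 to u) shows the spoon with its bowl tip at (274,228), bowl centre (275,212) and handle end (278,120). The side view (right) shows the cloche sitting on the board.

```bash
python3 -c "
from h import *
from cell import env
c=load('w9');w7=load('w7');o=env.get_obs();R=np.array(o['eef_rot']);p=np.array(o['position'])
print('bowl tri',tri([ray(c,275,213),ray(w7,312,44)]))
tip=plane(c,274,228,.007);end=plane(c,278,119,.008);b=plane(c,275,212,.006);n=plane(c,277,170,.008)
print(tip,end,b,np.linalg.norm(tip-end))
d=(tip-end)[:2];d/=np.linalg.norm(d);print('yaw',np.degrees(np.arctan2(d[1],d[0])), 'tool',np.degrees(np.arctan2(R[1,0],R[0,0]))-180)
og=tip[:2]-d*.065;og2=end[:2]+d*.067;g=(og+og2)/2-d*.015;print('origin',og,og2,'grip',g);print((np.array([*g,.01])-p)@R/.04)
"
```

```text
bowl tri (array([0.65974752, 0.29650424, 0.00997968]), np.float64(0.00015681479372693015))
[0.67730549 0.2842382  0.007     ] [0.56685029 0.36120892 0.008     ] [0.66020867 0.29669947 0.006     ] 0.1346322452134146
yaw -34.870717421301435 tool -33.878568025174275
origin [0.62397661 0.32140043] [0.62182005 0.32290323] grip [0.61059167 0.33072773]
[0.13906788 0.69932377 4.91784758]
```

Request:
arm_command:
  targets:
    - [0.14, 0.7, 0, 0, 0, 0.017, 0]
    - [0, 0, 0.9, 0, 0, 0, 0]
    - [0, 0, 0.9, 0, 0, 0, 0]
    - [0, 0, 0.9, 0, 0, 0, 0]
    - [0, 0, 0.9, 0, 0, 0, 0]
    - [0, 0, 0.8, 0, 0, 0, -0.1]
    - [0, 0, 0.35, 0, 0, 0, -0.2]
    - [0, 0, 0.15, 0, 0, 0, -0.2]
    - [0, 0, 0, 0, 0, 0, -0.2]
    - [0, 0, 0, 0, 0, 0, -0.2]

```text
time: 38.48
position: [0.6116, 0.3314, 0.0122]
eef_rot: [[-0.821, 0.571, 0.003], [0.571, 0.821, 0.001], [-0.001, 0.003, -1.0]]
force: [-0.6, 0.2, -0.8]
width: 0.399
finger_force: 0.0
```

Request:
arm_command:
  targets:
    - [0, 0, 0.1, 0, 0, 0, -0.3]
    - [0, 0, 0.06, 0, 0, 0, -0.5]
    - [0, 0, 0, 0, 0, 0, -0.6]
    - [0, 0, 0, 0, 0, 0, -0.7]
    - [0, 0, 0, 0, 0, 0, -1]
    - [0, 0, 0, 0, 0, 0, -1]
    - [0, 0, 0, 0, 0, 0, -1]
    - [0, 0, 0, 0, 0, 0, -1]
  grip_force: 50

```text
time: 39.48
position: [0.6106, 0.3308, 0.0043]
eef_rot: [[-0.821, 0.571, 0.0], [0.571, 0.821, 0.0], [-0.0, 0.0, -1.0]]
force: [0.1, -0.3, 1.0]
width: 0.098
finger_force: 48.9
```

Request:
arm_command:
  targets:
    - [0, 0, -0.4, 0, 0, 0, -1]
    - [0, 0, -0.8, 0, 0, 0, -1]
    - [0, 0, -1, 0, 0, 0, -1]
    - [0, 0, -1, 0, 0, -0.136, -1]
    - [0, 0, -0.5, 0, 0, -0.136, -1]
    - [0, 0, 0, 0, 0, -0.136, -1]
    - [0.02, -0.7, 0, 0, 0, 0, -1]
    - [0.02, -0.9, 0, 0, 0, 0, -1]
    - [0.02, -0.9, 0, 0, 0, 0, -1]
    - [0.02, -0.9, 0, 0, 0, 0, -1]

```text
time: 40.72
position: [0.5828, 0.1965, 0.1533]
eef_rot: [[-0.984, 0.18, 0.001], [0.18, 0.984, 0.0], [-0.001, 0.0, -1.0]]
force: [-0.0, -0.9, -0.8]
width: 0.089
finger_force: 48.9
```

Request:
arm_command:
  targets:
    - [0.02, -0.9, 0, 0, 0, 0, -1]
    - [0.02, -0.9, 0, 0, 0, 0, -1]
    - [0.02, -0.9, 0, 0, 0, 0, -1]
    - [0.02, -0.9, 0, 0, 0, 0, -1]
    - [0.02, -0.9, 0, 0, 0, 0, -1]
    - [0.02, -0.9, 0, 0, 0, 0, -1]
    - [0.02, -0.9, 0, 0, 0, 0, -1]
    - [0, -0.7, 0, 0, 0, 0, -1]
    - [0, 0, 0, 0, 0, 0, -1]
    - [0, 0, 0, 0, 0, 0, -1]

```text
time: 41.98
position: [0.5274, -0.0766, 0.1528]
eef_rot: [[-0.984, 0.18, 0.001], [0.18, 0.984, 0.0], [-0.001, 0.0, -1.0]]
force: [1.3, 0.5, -0.4]
width: 0.091
finger_force: 48.9
```

```bash
python3 -c "
from h import *
from cell import env
c=cam('wrist','w10');o=env.get_obs();R=np.array(o['eef_rot']);p=np.array(o['position']);print(p,R.round(3),o['time'],o['width'])
print((np.array([.5268,-.0828,.021])-p)@R/.04)
"
```

```text
[ 0.52741486 -0.0762768   0.15262992] [[-0.984  0.179  0.001]
 [ 0.179  0.984  0.   ]
 [-0.001  0.    -1.   ]] 42.025 0.09392703379466356
[-0.01162731 -0.16436263  3.29069944]
```

View pics/w10.png

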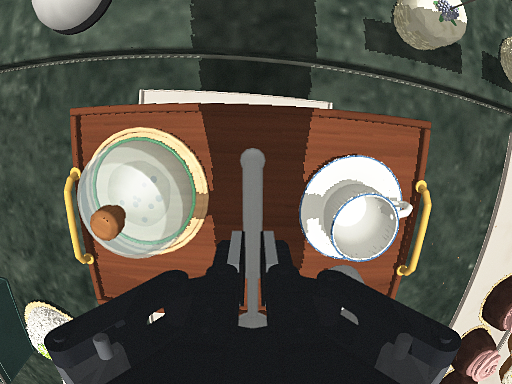

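The spoon is held in line with the tray, its handle end at (252,158), midway between the cloche on the board (148,192) and the cup and saucer (351,206).

Request:
arm_command:
  targets:
    - [0, -0.16, 0.3, 0, 0, 0, -1]
    - [0, 0, 0.9, 0, 0, 0, -1]
    - [0, 0, 0.9, 0, 0, 0, -1]
    - [0, 0, 0.6, 0, 0, 0, -1]
    - [0, 0, 0.35, 0, 0, 0, -1]
    - [0, 0, 0.1, 0, 0, 0, -1]
    - [0, 0, 0.03, 0, 0, 0, -1]
    - [0, 0, 0, 0, 0, 0, -1]
    - [0, 0, 0, 0, 0, 0, -1]

```text
time: 43.15
position: [0.5266, -0.0833, 0.0257]
eef_rot: [[-0.984, 0.18, 0.002], [0.18, 0.984, -0.0], [-0.002, 0.0, -1.0]]
force: [0.3, 0.3, -0.7]
width: 0.088
finger_force: 48.9
```

Request:
arm_command:
  targets:
    - [0, 0, 0.05, 0, 0, 0, -1]
    - [0, 0, 0.02, 0, 0, 0, -1]
    - [0, 0, 0, 0, 0, 0, -1]

```text
time: 43.52
position: [0.5259, -0.0832, 0.022]
eef_rot: [[-0.984, 0.18, -0.0], [0.18, 0.984, 0.0], [0.0, -0.0, -1.0]]
force: [-0.2, 0.1, -1.3]
width: 0.087
finger_force: 48.9
```

Request:
arm_command:
  targets:
    - [0, 0, 0.03, 0, 0, 0, -1]
    - [0, 0, 0, 0, 0, 0, -1]
    - [0, 0, 0, 0, 0, 0, -1]

```text
time: 43.9
position: [0.526, -0.0832, 0.0209]
eef_rot: [[-0.984, 0.18, -0.0], [0.18, 0.984, 0.0], [0.0, 0.0, -1.0]]
force: [-0.0, -0.7, -0.6]
width: 0.092
finger_force: 48.9
```

Near contact; one more millimetre, then release and retreat.

Request:
arm_command:
  targets:
    - [0, 0, 0.02, 0, 0, 0, -1]
    - [0, 0, 0, 0, 0, 0, -1]
    - [0, 0, 0, 0, 0, 0, -0.7]
    - [0, 0, 0, 0, 0, 0, -0.6]
    - [0, 0, 0, 0, 0, 0, -0.5]
    - [0, 0, 0, 0, 0, 0, -0.5]
    - [0, 0, -0.3, 0, 0, 0, -0.5]
    - [0, 0, -1, 0, 0, 0, -0.5]
    - [0, 0, -1, 0, 0, 0, -0.5]
    - [0, 0, -1, 0, 0, 0, -0.5]

```text
time: 45.15
position: [0.526, -0.0832, 0.1543]
eef_rot: [[-0.984, 0.18, 0.001], [0.18, 0.984, -0.0], [-0.001, 0.0, -1.0]]
force: [0.3, -0.4, 0.4]
width: 0.25
finger_force: 0.0
```

Request:
arm_command:
  targets:
    - [0.5, 0, -0.8, 0, 0, 0, -0.5]
    - [0.9, 0, -0.5, 0, 0, 0, -0.5]
    - [0.9, 0, 0, 0, 0, 0, -0.5]
    - [0.9, 0, 0, 0, 0, 0, -0.5]
    - [0.7, 0, 0, 0, 0, 0, -0.5]
    - [0, 0, 0, 0, 0, 0, -0.5]
    - [0, 0, 0, 0, 0, 0, -0.5]

```text
time: 46.02
position: [0.3736, -0.0553, 0.205]
eef_rot: [[-0.984, 0.18, 0.003], [0.18, 0.984, -0.0], [-0.003, 0.0, -1.0]]
force: [1.0, -0.6, -0.3]
width: 0.25
finger_force: 0.0
```

```bash
python3 -c "
from h import *
from cell import env
s=cam('side','side4');t=cam('top','top4');o=env.get_obs();print(o['position'],o['time'])
cv2.imwrite('pics/m10.png',np.hstack([cv2.resize(t['img'][145:250,190:330,::-1],(400,300),interpolation=2),cv2.resize(s['img'][140:260,170:330,::-1],(400,300),interpolation=2)]))
"
```

```text
[ 0.37366209 -0.05533002  0.20449579] 46.125
```

View pics/m10.png

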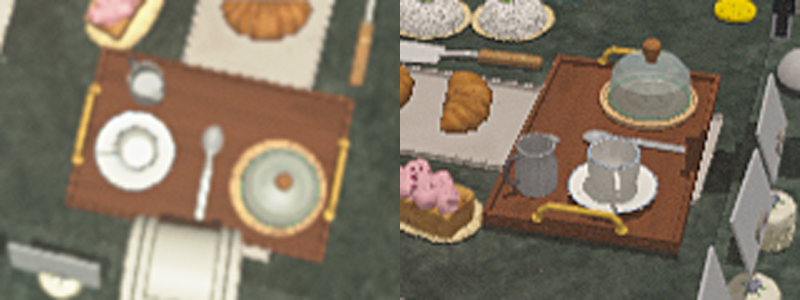

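The top and side views show everything in place: cloche on the board, cup in the saucer, jug behind it, spoon between them with its bowl to the back. I'm handing the job in.

```bash
python3 -c "
from cell import env
print(env.close_job())"
```

```text
the job is handed in; nothing more can be done
None
```

The tray is laid as asked and the job was handed in at about 46 s of the 131 s allowed; the final top and side views show all five things in place and the loaf cakes and croissants untouched, but the hand-in returned no verdict.

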